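# Pin a drawbar into a test clevis

### The arm

A 7-joint arm with a two-finger parallel gripper is mounted at the origin on the work surface; the furniture and walls round the work are solid. World frame = base frame: x ahead of the robot, y to its left, z up, the work surface at z = 0. Lengths are in m, angles in rad, forces in N, time in s.
With the tool pointing down it reaches from about 0.425 to 0.875 m from the base axis. Payload 4.7 kg.
Tool frame: the origin (TCP) lies midway between the tips of the shut fingers; the grasp point (between the pads) lies 19 mm behind it; z points along the fingers, y is the line along which they close (so a half turn about z gives the same grasp; the last joint's range is limited). The gripper opens to 87 mm and grips with 3 to 60 N. Pads are 19 mm wide; open, the fingers measure 117 mm over their backs; the gripper's body (75 mm by 190 mm) begins 51 mm behind the grasp point.
Start: joints at [1.212, 0.321, -0.07, 1.45, 0.023, 1.371, -0.057], TCP at [0.237, -0.605, 0.223] pointing down, gripper open.
Joint ranges: [-2.86, 2.86], [-0.3, 2.09], [-1.38, 1.24], [0.06, 2.45], [-1.56, 4.7], [0.09, 2.05], [-2.69, 2.69]. Speed limits (rad/s): [2.57, 2.57, 3.14, 3.14, 3.14, 3.14, 3.14].

### API

Orientations are given as a rotation vector (axis times angle).
In Python, from bench import ctrl gives the robot as it stands. The module is installed in compiled form; this text tells all that it offers.
- The arm moves only by the tool carry_out, never from a script. Its argument "steps" is a list of rows, each a list of 7 numbers: the turn, a rotation vector about the world's x, y, z in degrees, then the shift along the world's x, y, z in cm, then the opening, from 0 (shut) to 1 (fully open). A call has 1 to 12 rows; each row is the pose to reach, as a shift and turn from the pose commanded when the call began; what a row does not reach only later rows make up. A row lasts 1/10 s, in which the tool goes at most 50 mm and 8.59 degrees, less where a joint would pass 70% of its speed; a pose out of reach is approached as far as the arm can. A call with a gripper value outside its range is refused whole. The fingers move at their own pace and stop on an object; "squeeze" is the grip in N (left out, the last holds). Time passes only in rows, so rows that repeat a pose let the fingers close. It gives the time, the measured TCP pose, the force, the opening and the grip force at its end, in the units of the state.
- ctrl.get_state(): the state, without advancing time (a new reading comes with each control period).
- ctrl.get_image(name): name is "side" or "top" or "wrist"; returns a dict with "pixels" (384x512x3 uint8, red, green, blue), "camera_matrix" (3x3 intrinsics, pixels), "k1" (the pictures are not rectified: a ray, as slopes to the right and down, at radius r is drawn at 1 + k1 r^2 times it, then the intrinsics apply), "cam_to_world" (4x4, takes a point from camera to world coordinates); the wrist camera has in their place "T_tool_cam" (4x4, takes a point from camera to tool coordinates, whose origin is the TCP and whose axes are the flange's). Camera axes: x right, y down, z forward; pixel columns grow to the right and rows downward; lengths in m; the calibration is good to about 2 mm. A picture is of the moment at which its call begins: read the wrist's pose just before it. There is no depth.
- ctrl.close_job(): hands the job in; it is judged then, once.
The state is a dict: "time": time; "joint_positions": joint angles; "qd": joint speeds; "joint_torque": joint torques, N m; "position": TCP position; "tool_rot": TCP orientation; "ft_force": force on the tool from outside, world axes, zero at the start; "torque": the same for the moment, N m; "grip_width": opening from 0.0 (shut) to 1.0 (fully open); "grip_force": force on a finger pad.
Only numpy, scipy, OpenCV 4.12 (cv2) and the standard library are available. Lean on these libraries where they do the work, as an engineer would, in place of code of your own. Each camera call takes 0.05 s, during which the arm holds its last target. There are 200 camera calls.

### The job

Couple the sliding drawbar to the clevis of the jig with the slim locking pin from the rack: put the pin in the hole on top of the clevis block, and work the drawbar along by its black handle until the bar's own hole, hidden inside the clevis, comes under the pin and lets it through. Finish with the pin upright and fully home, its collar down on the clevis, and leave the thick pin in the rack and the other things on the bench where they are.

Things in the scene. Friction and masses are not known exactly. Their poses are not given: they have to be found in the camera images.
- slim_pin: Slim steel locking pin, 89 mm long, hanging upright by its collar in one of the rack's two holes. Origin at the centre of its tip (lower end), z up along it. Shank 12 mm diameter, 50 mm long, last 5 mm tapering to 6 mm at the tip; collar 28 mm diameter (z 50 to 55); round dark banded grip 14 mm diameter (z 55 to 89). About 80 g.
- thick_pin: The other pin in the rack: same shape and heights, but shank 16 mm and grip 23 mm in diameter; too thick for the clevis. Must stay in the rack. Origin at the centre of its tip.
- rack: Fixed aluminium bridge-shaped pin rack, 40 x 124 mm, top 58 mm high. Origin at the centre of its underside, y along its length. Two through holes, 18.5 mm diameter, at y = -33 and +33 mm; either may hold the slim pin. The pins hang with their collars on the top, with a little sideways play.
- jig: Fixed coupling jig on a dark steel plate 84 x 240 x 10 mm, origin at the centre of its underside, y along its length. Steel clevis block 64 x 64 mm (z 10 to 62) centred at y = -65 mm. A flat aluminium drawbar 34 mm wide, 14 mm thick (z 23 to 37) runs through a low guide (top z 45, y -10 to 14) into a slot in the clevis's +y side.
- clevis_hole (a point): Centre of the mouth of the hole in the top of the clevis, z = 62 mm of the jig; axes as the jig's. A vertical 13.5 mm hole through the upper cheek (24 mm thick) and, under the slot, the lower cheek (12 mm). While the holes do not line up a pin stands on the bar, tip about 25 mm below this point; fully home the tip is 50 mm below.
- clevis_slot (a point): Centre of the slot mouth where the drawbar enters the clevis; axes as the jig's. The bar's own 14 mm through hole stays inside the clevis, out of sight. At first the bar is 5 to 14 mm too far out (to +y). It slides stiffly, with about 3 N, stays where left, and has 26 mm of travel: from 16 mm too far out to 10 mm too far in.
- handle_top (a point): Centre of the top of the black drawbar handle, an upright block 36 mm across the bar (jig x), 18 mm along it (jig y), 46 mm tall, top 91 mm above the jig's underside; axes as the jig's. It is clamped on the bar somewhere 111 to 129 mm from the bar's hidden hole; exactly where is not known. Moving it to the jig's -y drives the bar into the clevis.
- steel_slug: Bystander: steel cylinder offcut 32 mm diameter, 20 mm high, origin under its centre.
- test_block: Bystander: steel disc 60 mm diameter, 16 mm high, origin under its centre.
There are look-alikes about, which are no part of the job. Leave any purple or red look-alike of the slim_pin alone.

How it is judged:
By the outcome, as a careful person would: the job done as asked, in the order asked, and still so for the second after the job is handed in, with the robot touching nothing.
It also fails if it takes over 61 s, if anything falls off the work surface, if the arm or the gripper's body presses on something with over 40 N, if the wrist force passes 120 N, or if a joint passes its speed limit or range.

## Working session

There is one attempt and no reset: what is moved stays moved. The work goes in short steps, Python scripts to look and compute and a tool call to move; the robot and the scene stay as the last step left them, time stands still between calls to the robot, and variables do not carry over. Pictures are saved under pics/ and viewed, at most 10 in all, crops included, and the job is handed in when it is done.

Besides the shell and the picture viewer there is one more tool, called after "Request:" as name(argument=value, ...), one argument or row to a line, values as JSON. carry_out: Moves the arm, as the interface text tells. Its arguments: {"type":"object","properties":{"steps":{"type":"array","items":{"type":"array","items":{"type":"number"}}},"squeeze":{"type":"number"}},"required":["steps"]}

```bash
mkdir -p pics; cat > h.py <<'E'
import numpy as np, cv2, pickle
from bench import ctrl
from scipy.spatial.transform import Rotation as R
def snap(n,tag):
    s=ctrl.get_state(); d=ctrl.get_image(n)
    if n=="wrist":
        T=np.eye(4);T[:3,:3]=R.from_rotvec(s["tool_rot"]).as_matrix();T[:3,3]=s["position"]
        d["cam_to_world"]=T@np.array(d["T_tool_cam"])
    pickle.dump(d,open(f"pics/{tag}.pkl","wb"));cv2.imwrite(f"pics/{tag}.png",d["pixels"][:,:,::-1]);return d
def load(t): return pickle.load(open(f"pics/{t}.pkl","rb"))
def crop(t,u0,v0,w,h,k,name): 
    p=load(t)["pixels"][v0:v0+h,u0:u0+w,::-1];cv2.imwrite(f"pics/{name}.png",cv2.resize(p,None,fx=k,fy=k,interpolation=cv2.INTER_CUBIC))
def ray(d,u,v):
    K=np.array(d["camera_matrix"]);x=(u-K[0,2])/K[0,0];y=(v-K[1,2])/K[1,1]
    D=np.array([d["k1"],0,0,0,0.]); p=cv2.undistortPoints(np.array([[[u,v]]],float),K,D)[0,0]
    T=np.array(d["cam_to_world"]);return T[:3,3],T[:3,:3]@np.array([p[0],p[1],1])
def onz(d,u,v,z):
    o,r=ray(d,u,v);return o+r*(z-o[2])/r[2]
def proj(d,P):
    T=np.linalg.inv(np.array(d["cam_to_world"]));P=np.atleast_2d(P)@T[:3,:3].T+T[:3,3]
    K=np.array(d["camera_matrix"]);s=P[:,:2]/P[:,2:];r2=(s**2).sum(1,keepdims=True);s=s*(1+d["k1"]*r2)
    return s*[K[0,0],K[1,1]]+[K[0,2],K[1,2]]
E
python3 - <<'E'
from h import *
for n in("top","side","wrist"):
    d=snap(n,n+"0");print(n,np.round(d["cam_to_world"],3).tolist(),d["k1"],d["camera_matrix"][0][0])
a=np.vstack([np.hstack([load("top0")["pixels"],load("side0")["pixels"]])]);cv2.imwrite("pics/ts.png",cv2.resize(a,(800,300))[:,:,::-1])
s=ctrl.get_state();print(s["time"],s["position"],s["tool_rot"],s["ft_force"])
E
```

```text
top [[-0.021, -0.99, 0.136, 0.46], [-1.0, 0.017, -0.025, 0.013], [0.023, -0.136, -0.99, 0.942], [0.0, 0.0, 0.0, 1.0]] -0.01901631920242364 398.44863902602725
side [[0.729, -0.55, 0.408, 0.209], [-0.685, -0.571, 0.453, -0.419], [-0.016, -0.609, -0.793, 0.78], [0.0, 0.0, 0.0, 1.0]] -0.1197216097690541 445.55323066970783
wrist [[0.364, -0.892, -0.268, 0.31], [-0.931, -0.349, -0.102, -0.576], [-0.003, 0.287, -0.958, 0.384], [0.0, 0.0, 0.0, 1.0]] -0.004356754455494635 265.94518657508394
0.15 [ 0.23654569 -0.60499109  0.22173229] [-3.08581107e+00 -5.81949354e-01  5.62144957e-04] [ 0.54066233 -0.09948629  0.13454457]
```

View pics/top0.png

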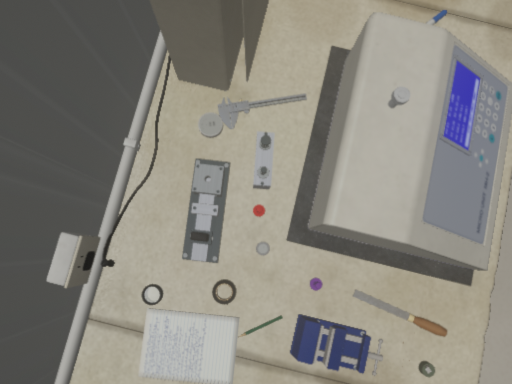

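View pics/side0.png

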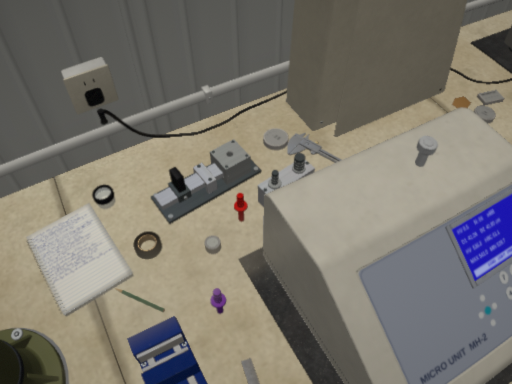

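The top view shows the jig at about (207,210), with the clevis at its upper end (208,178) and the handle at (200,237). The rack is at (263,160), with pins at (265,141) and (263,171). Red (259,211) and purple (316,284) look-alikes stand loose on the bench. The slim pin has to be one of the two in the rack, so I'll enlarge that area.

```bash
python3 - <<'E'
from h import *
crop("top0",170,110,120,160,5,"c1")
a=load("top0")["pixels"][115:195,230:300];b=load("side0")["pixels"][130:230,140:330]
crop("side0",145,125,190,110,4.2,"c2")
t=load("top0");s=load("side0")
print(proj(t,[[0,0,0]]),proj(s,[[0,0,0]]))
# rough stereo of instrument knob & corners
def tri(p,q):
    o1,r1=ray(t,*p);o2,r2=ray(s,*q);A=np.c_[r1,-r2];k=np.linalg.lstsq(A,o2-o1,rcond=None)[0]
    a,b=o1+k[0]*r1,o2+k[1]*r2;return np.round((a+b)/2,3),round(np.linalg.norm(a-b),4)
print("knob",tri((402,93),(429,143)))
print("instr corner",tri((383,17),(468,112)),tri((322,215),(270,222)))
E
```

```text
[[253.75396724 456.76241205]] [[  4.94587498 390.1188116 ]]
knob (array([ 0.718, -0.265,  0.291]), np.float64(0.001))
instr corner (array([ 0.887, -0.259,  0.245]), np.float64(0.0009)) (array([ 0.514, -0.139,  0.154]), np.float64(0.0129))
```

View pics/c1.png

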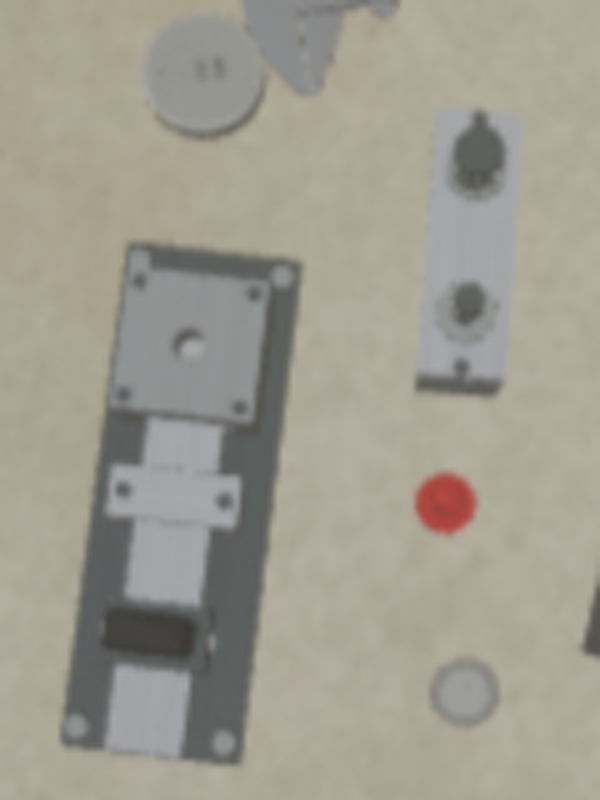

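View pics/c2.png

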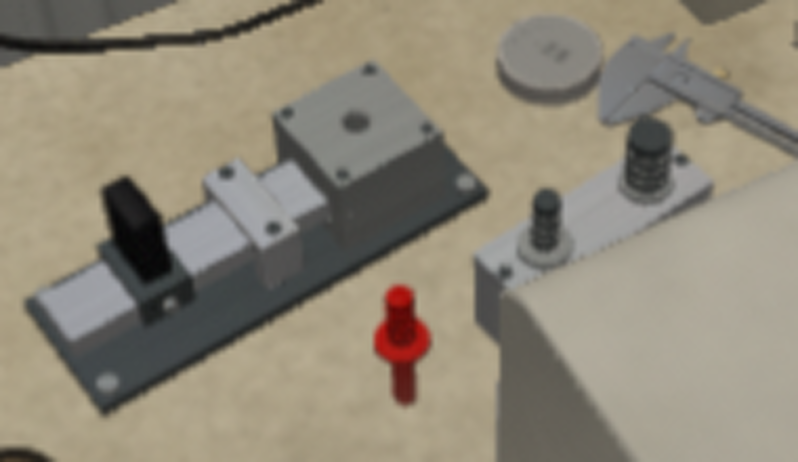

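The nearer rack pin is clearly the slimmer: c2 (546,230) in the side crop and c1 (468,305) in the top crop. The farther one, at c2 (648,160), has the thick grip. The clevis hole is at c1 (190,345) and c2 (356,122).

```bash
python3 - <<'E'
from h import *
t=load("top0");s=load("side0")
T=lambda x,y,z:np.round(onz(t,170+(x+.5)/5-.5,110+(y+.5)/5-.5,z)*1000,1)
S=lambda x,y,z:np.round(onz(s,145+(x+.5)/4.2-.5,125+(y+.5)/4.2-.5,z)*1000,1)
for n,p,z in(("plate",[(127,242),(301,262),(240,765),(60,743)],.01),("rack",[(437,107),(522,112),(500,383),(416,375)],.058),("handle",[(107,608),(195,615),(193,658),(103,652)],.091),("clev",[(126,266),(268,282),(253,425),(108,407)],.062)):
    P=np.array([T(*q,z)for q in p]);print(n,P[:,:2].tolist(),"c",P.mean(0),"ang of long axis deg",np.degrees(np.arctan2(*(P[0]+P[1]-P[2]-P[3])[1::-1])))
print("hole",T(190,345,.062),S(356,122,.062))
print("collar",T(466,308,.063),S(545,243,.063),"thick",S(646,184,.063))
print("slim grip top",T(470,290,.097),S(547,196,.097))
print("handle S",S(121,183,.091)," bar end", T(146,753,.037))
print("red",T(446,503,.055))
d=load("wrist0");print(proj(d,[[.6,0.05,.06]]))
E
```

```text
plate [[671.6, 126.2], [660.6, 43.5], [424.9, 74.6], [436.6, 157.3]] c [548.425 100.4    10.   ] ang of long axis deg -7.527657839407923
rack [[721.7, -21.1], [718.8, -60.1], [593.4, -46.6], [597.7, -9.0]] c [657.9 -34.2  58. ] ang of long axis deg -5.860676992032809
handle [[494.8, 125.0], [491.1, 87.7], [473.0, 88.7], [476.3, 126.7]] c [483.8   107.025  91.   ] ang of long axis deg -4.219095349248473
clev [[648.8, 120.4], [640.5, 56.7], [575.8, 64.1], [585.0, 128.4]] c [612.525  92.4    62.   ] ang of long axis deg -6.833982210761556
hole [612.4  91.9  62. ] [613.1  91.6  62. ]
collar [626.9 -31.9  63. ] [626.1 -32.7  63. ] thick [689.2 -41.3  63. ]
slim grip top [628.4 -32.1  97. ] [627.2 -31.7  97. ]
handle S [488.4 120.9  91. ]  bar end [432.1 114.7  37. ]
red [540.1 -21.3  55. ]
[[-435.31653074 -634.47437603]]
```

Request:
carry_out(
  steps=[
    [0, 0, 30, 0, 0, 18, 1],
    [0, 0, 30, 0, 0, 18, 1],
    [0, 0, 30, 0, 0, 18, 1],
    [0, 0, 30, 0, 0, 18, 1],
    [0, 0, 61.6, 39.1, 57.3, 18, 0.45],
    [0, 0, 61.6, 39.1, 57.3, 18, 0.45],
    [0, 0, 61.6, 39.1, 57.3, 18, 0.45],
    [0, 0, 61.6, 39.1, 57.3, 18, 0.45],
    [0, 0, 61.6, 39.1, 57.3, 18, 0.45],
    [0, 0, 61.6, 39.1, 57.3, 18, 0.45],
    [0, 0, 61.6, 39.1, 57.3, 18, 0.45],
    [0, 0, 61.6, 39.1, 57.3, 18, 0.45],
  ],
)

```text
time: 1.35
position: [0.4628, -0.2731, 0.4025]
tool_rot: [2.354, 2.08, -0.001]
ft_force: [0.3, -0.5, -0.1]
grip_width: 0.464
grip_force: 0.0
```

Request:
carry_out(
  steps=[
    [0, 0, 0, 16.5, 24.1, 0, 0.45],
    [0, 0, 0, 16.5, 24.1, 0, 0.45],
    [0, 0, 0, 16.5, 24.1, 0, 0.45],
    [0, 0, 0, 16.5, 24.1, 0, 0.45],
    [0, 0, 0, 16.5, 24.1, 0, 0.45],
    [0, 0, 0, 16.5, 24.1, 0, 0.45],
    [0, 0, 0, 16.5, 24.1, -18, 0.45],
    [0, 0, 0, 16.5, 24.1, -18, 0.45],
    [0, 0, 0, 16.5, 24.1, -18, 0.45],
    [0, 0, 0, 16.5, 24.1, -18, 0.45],
    [0, 0, 0, 16.5, 24.1, -18, 0.45],
    [0, 0, 0, 16.5, 24.1, -18, 0.45],
  ],
)

```text
time: 2.55
position: [0.6274, -0.0341, 0.2232]
tool_rot: [-2.354, -2.081, -0.0]
ft_force: [1.5, -0.4, 1.4]
grip_width: 0.446
grip_force: 0.0
```

```bash
python3 - <<'E'
from h import *
d=snap("wrist","w1");cv2.imwrite("pics/w1b.png",cv2.resize(d["pixels"][:,:,::-1],(800,600),interpolation=cv2.INTER_CUBIC))
s=ctrl.get_state();print(s["position"],s["tool_rot"],s["joint_positions"])
print(proj(d,[[.627,-.032,.097],[.627,-.032,.063],[.6125,.092,.062]]))
E
```

```text
[ 0.62827487 -0.03383798  0.22469372] [2.35231098 2.0795205  0.00337448] [ 0.52437567  0.33840742 -0.64901865  1.48809523  0.20602924  1.38122089
 -0.25849298]
[[254.22354985 182.96658879]
 [254.22499812 175.93533962]
 [227.75198084  70.13428724]]
```

View pics/w1b.png

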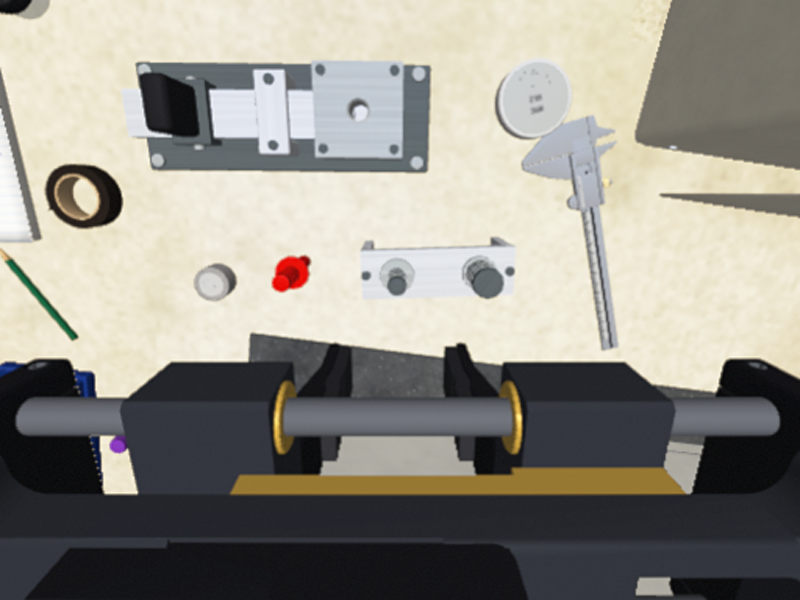

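The wrist view shows the slim pin's grip at (397,285)/1.56, where it was predicted. The clevis hole is at (360,111)/1.56, about 2 px off prediction. I'll enlarge both.

```bash
python3 - <<'E'
from h import *
p=load("w1")["pixels"]
a=[cv2.resize(p[v:v+50,u:u+50,::-1],None,fx=8,fy=8,interpolation=cv2.INTER_CUBIC) for u,v in((205,47),(230,152))]
cv2.imwrite("pics/c3.png",np.hstack(a))
E
```

```text
(no output)
```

View pics/c3.png

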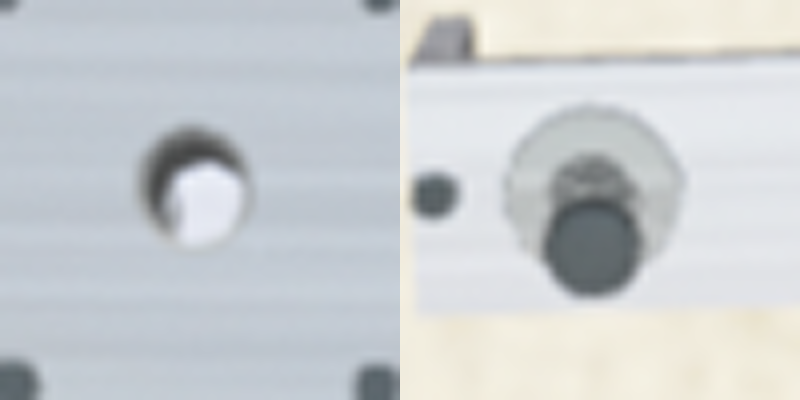

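```bash
python3 - <<'E'
from h import *
d=load("w1");f=lambda u,v,z:np.round(onz(d,u-.45,v-.45,z)*1000,1)
print("hole",f(229.3,70.3,.062),"grip",f(253.9,182.8,.097),"collar",f(254.2,175.7,.063))
print("bolt holes rack-left",f(230+36/8,152+195/8,.058))
E
```

```text
hole [613.8  92.1  62. ] grip [626.2 -31.2  97. ] collar [626.5 -31.1  63. ]
bolt holes rack-left [601.5 -30.   58. ]
```

Request:
carry_out(
  steps=[
    [0, 0, 0, -0.1, 0.15, -12, 0.45],
    [0, 0, 0, -0.1, 0.15, -12, 0.45],
    [0, 0, 0, -0.1, 0.15, -12, 0.45],
    [0, 0, 0, -0.1, 0.15, -12, 0.45],
    [0, 0, 0, -0.1, 0.15, -14, 0.45],
    [0, 0, 0, -0.1, 0.15, -15.4, 0.45],
    [0, 0, 0, -0.1, 0.15, -15.4, 0.45],
    [0, 0, 0, -0.1, 0.15, -15.4, 0.45],
    [0, 0, 0, -0.1, 0.15, -15.4, 0.45],
  ],
)

```text
time: 3.5
position: [0.6273, -0.0325, 0.0702]
tool_rot: [2.352, 2.08, 0.003]
ft_force: [-0.1, 0.5, 0.4]
grip_width: 0.449
grip_force: 0.0
```

Request:
carry_out(
  steps=[
    [0, 0, 0, 0, 0.05, 0, 0],
    [0, 0, 0, 0, 0.05, 0, 0],
    [0, 0, 0, 0, 0.05, 0, 0],
    [0, 0, 0, 0, 0.05, 0, 0],
    [0, 0, 0, 0, 0.05, 0, 0],
    [0, 0, 0, 0, 0.05, 0, 0],
    [0, 0, 0, 0, 0.05, 0, 0],
  ],
  squeeze=25,
)

```text
time: 4.2
position: [0.6263, -0.032, 0.0687]
tool_rot: [2.354, 2.081, 0.0]
ft_force: [-0.5, -0.7, 1.1]
grip_width: 0.154
grip_force: 25.0
```

Request:
carry_out(
  steps=[
    [0, 0, 0, 0, 0, 4, 0],
    [0, 0, 0, 0, 0, 8.5, 0],
    [0, 0, 0, 0, 0, 8.5, 0],
    [0, 0, 0, -0.5, 4.5, 8.5, 0],
    [0, 0, 0, -0.9, 8.5, 8.5, 0],
    [0, 0, 0, -1.35, 12.37, 8.5, 0],
    [0, 0, 0, -1.35, 12.37, 8.5, 0],
    [0, 0, 0, -1.35, 12.37, 8.5, 0],
    [0, 0, 0, -1.35, 12.37, 8.5, 0],
  ],
)

```text
time: 5.1
position: [0.6128, 0.09, 0.153]
tool_rot: [2.355, 2.078, -0.002]
ft_force: [-0.1, 0.2, -0.9]
grip_width: 0.146
grip_force: 25.0
```

```bash
python3 - <<'E'
from h import *
s=ctrl.get_state();print(s["position"],s["tool_rot"],s["grip_width"])
snap("top","t2");snap("side","s2");d=snap("wrist","w2")
t=load("t2");b=load("s2")
u=proj(t,[[.613,.092,.1]])[0].astype(int)-30;v=proj(b,[[.613,.092,.1]])[0].astype(int)-30;w=proj(d,[[.613,.092,.1]])[0].astype(int)-30
print(u,v,w)
g=lambda d,o:cv2.resize(d["pixels"][o[1]:o[1]+60,o[0]:o[0]+60,::-1],(390,390),interpolation=cv2.INTER_CUBIC)
cv2.imwrite("pics/c4.png",np.hstack([g(t,u),g(b,v)]))
E
```

```text
[0.61280433 0.09001206 0.15304864] [ 2.35489790e+00  2.07849286e+00 -1.95047125e-03] 0.14583354808387156
[175 145] [198 111] [224 174]
```

View pics/c4.png

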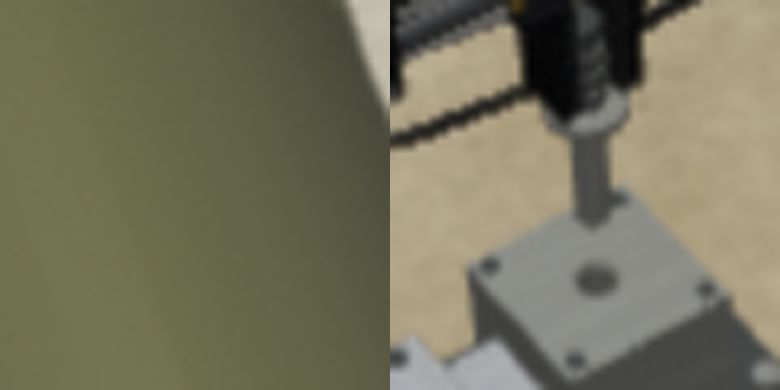

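```bash
python3 - <<'E'
from h import *
b=load("s2");f=lambda x,y,z:np.round(onz(b,198+(x+.5)/6.5-.5,111+(y+.5)/6.5-.5,z)*1000,1)
for z in(.09,.092,.094):print("tip",f(202.5,225,z))
print("hole",f(206,281,.062), "collar low centre",f(199,113,.144))
h=np.array([.613,.092,.062]);
for e in(.092,.09):print((proj(b,[[.613,.092,e]])-[198,111])*6.5)
E
```

```text
tip [612.3  90.7  90. ]
tip [611.2  89.3  92. ]
tip [610.   87.8  94. ]
hole [612.6  91.5  62. ] collar low centre [611.6  87.2 144. ]
[[198.36732255 214.9813362 ]]
[[198.69197009 219.19900597]]
```

Request:
carry_out(
  steps=[
    [0, 0, 0, 0.07, 0.18, 0, 0],
    [0, 0, 0, 0.07, 0.18, -1.5, 0],
    [0, 0, 0, 0.07, 0.18, -2.5, 0],
    [0, 0, 0, 0.07, 0.18, -3, 0],
    [0, 0, 0, 0.07, 0.18, -3.3, 0],
    [0, 0, 0, 0.07, 0.18, -3.6, 0],
    [0, 0, 0, 0.07, 0.18, -3.6, 0],
  ],
)

```text
time: 5.95
position: [0.6135, 0.0933, 0.1174]
tool_rot: [2.353, 2.081, -0.0]
ft_force: [-0.3, -1.0, -1.1]
grip_width: 0.154
grip_force: 25.0
```

Request:
carry_out(
  steps=[
    [0, 0, 0, 0, 0, -0.4, 0],
    [0, 0, 0, 0, 0, -0.8, 0],
    [0, 0, 0, 0, 0, -1.2, 0],
    [0, 0, 0, 0, 0, -1.6, 0],
    [0, 0, 0, 0, 0, -1.6, 0],
  ],
)

```text
time: 6.45
position: [0.6134, 0.0931, 0.1009]
tool_rot: [2.354, 2.08, -0.0]
ft_force: [2.7, -2.5, -1.8]
grip_width: 0.151
grip_force: 25.0
```

Request:
carry_out(
  steps=[
    [0, 0, 0, 0.07, -0.07, -0.1, 0],
    [0, 0, 0, 0.07, -0.07, -0.2, 0],
    [0, 0, 0, 0.07, -0.07, -0.2, 0.4],
    [0, 0, 0, 0.07, -0.07, -0.2, 0.4],
    [0, 0, 0, 0.07, -0.07, -0.2, 0.4],
    [0, 0, 0, 0.07, -0.07, 3, 0.4],
    [0, 0, 0, 0.07, -0.07, 6, 0.4],
    [0, 0, 0, 0.07, -0.07, 8, 0.4],
    [0, 0, 0, 0.07, -0.07, 8, 0.4],
  ],
)

```text
time: 7.35
position: [0.616, 0.0938, 0.1852]
tool_rot: [2.351, 2.079, 0.008]
ft_force: [-0.8, -0.7, -1.1]
grip_width: 0.398
grip_force: 0.0
```

```bash
python3 - <<'E'
from h import *
s=ctrl.get_state();print(s["position"],s["ft_force"],s["grip_width"])
b=snap("side","s3")
crop("side0",150,130,120,90,3.3,"a");crop("s3",150,130,120,90,3.3,"b")
cv2.imwrite("pics/c5.png",np.hstack([cv2.imread("pics/a.png"),cv2.imread("pics/b.png")]))
E
```

```text
[0.61601295 0.09381894 0.18524851] [-0.84319373 -0.73611859 -1.08794259] 0.3978439828660691
```

View pics/c5.png

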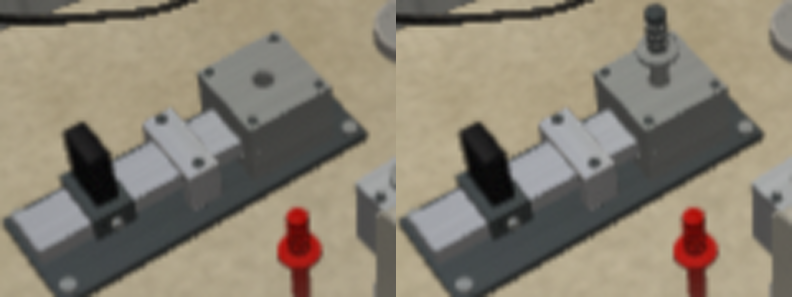

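The pin stands in the clevis hole at c5 (655,45), resting on the bar, so the holes don't line up yet. Next is the handle.

Request:
carry_out(
  steps=[
    [0, 0, 0, -4, 0.5, 0, 0.55],
    [0, 0, 0, -8.5, 1, 0, 0.55],
    [0, 0, 0, -12.95, 1.45, 0, 0.55],
    [0, 0, 0, -12.95, 1.45, 0, 0.55],
    [0, 0, 0, -12.95, 1.45, -4, 0.55],
    [0, 0, 0, -12.95, 1.45, -7.5, 0.55],
    [0, 0, 0, -12.95, 1.45, -7.5, 0.55],
  ],
)

```text
time: 8.1
position: [0.4805, 0.1062, 0.1016]
tool_rot: [-2.349, -2.077, 0.012]
ft_force: [-0.9, 0.2, -0.6]
grip_width: 0.547
grip_force: 0.0
```

```bash
python3 - <<'E'
from h import *
s=ctrl.get_state();print(s["position"],s["tool_rot"],s["ft_force"],s["joint_positions"])
b=snap("side","s4");crop("s4",110,110,200,150,4,"c6")
E
```

```text
[0.48045303 0.10615306 0.10163616] [-2.34888445 -2.07693185  0.0123804 ] [-0.89000475  0.20985489 -0.56899423] [ 0.44057421  0.15135235 -0.7542375   1.95090179  0.11381942  1.09240346
 -0.48423859]
```

View pics/c6.png

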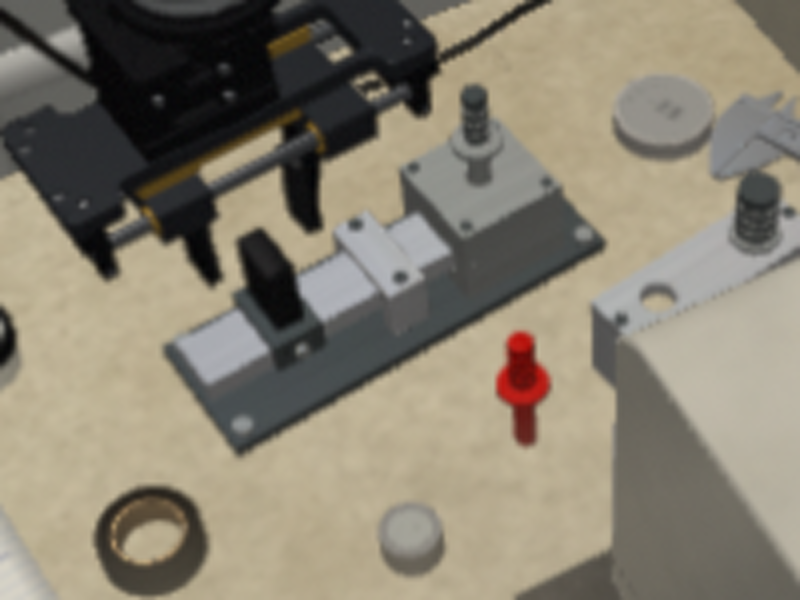

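```bash
python3 - <<'E'
from h import *
b=load("s4");P=lambda x:np.round((proj(b,x)-[110,110])*4)
a=np.array([.991,-.124,0]);n=np.array([.124,.991,0])
for c in([.4838,.107,.091],[.4805,.1062,.091]):
    print("top",[P(np.array(c)+i*.009*a+j*.018*n)[0].tolist() for i,j in((-1,-1),(1,-1),(1,1),(-1,1))])
print("tips",P([[.4805,.1062,.1016]]), [P(np.array([.4805,.1062,.1016])+k*.024*a)[0].tolist() for k in(-1,1)])
E
```

```text
top [[266.0, 283.0], [297.0, 267.0], [261.0, 223.0], [230.0, 239.0]]
top [[261.0, 288.0], [292.0, 271.0], [257.0, 227.0], [226.0, 243.0]]
tips [[256. 244.]] [[214.0, 266.0], [297.0, 222.0]]
```

The fingers straddle the handle, with tips at c6 (210,280) and (305,225) and the handle top near (268,254).

Request:
carry_out(
  steps=[
    [0, 0, 0, 0.3, 0, -2, 0.55],
    [0, 0, 0, 0.3, 0, -4, 0.55],
    [0, 0, 0, 0.3, 0, -4, 0.55],
    [0, 0, 0, 0.3, 0, -4, 0.4],
    [0, 0, 0, 0.3, 0, -4, 0],
    [0, 0, 0, 0.3, 0, -4, 0],
    [0, 0, 0, 0.3, 0, -4, 0],
    [0, 0, 0, 0.3, 0, -4, 0],
    [0, 0, 0, 0.3, 0, -4, 0],
  ],
  squeeze=15,
)

```text
time: 9.05
position: [0.4873, 0.1074, 0.067]
tool_rot: [-2.354, -2.08, 0.001]
ft_force: [-2.8, -1.0, 4.3]
grip_width: 0.205
grip_force: 15.0
```

Request:
carry_out(
  steps=[
    [0, 0, 0, 0.06, -0.01, 0, 0],
    [0, 0, 0, 0.12, -0.015, 0, 0],
    [0, 0, 0, 0.18, -0.02, 0, 0],
    [0, 0, 0, 0.24, -0.03, 0, 0],
    [0, 0, 0, 0.3, -0.04, 0, 0],
    [0, 0, 0, 0.36, -0.045, 0, 0],
    [0, 0, 0, 0.42, -0.05, 0, 0],
    [0, 0, 0, 0.48, -0.06, 0, 0],
    [0, 0, 0, 0.48, -0.06, 0, 0],
  ],
)

```text
time: 9.95
position: [0.4925, 0.1067, 0.067]
tool_rot: [2.354, 2.08, 0.0]
ft_force: [-2.1, -0.5, 5.4]
grip_width: 0.204
grip_force: 15.0
```

```bash
cat >> h.py <<'E'
def pin(tag):
    # red-free: match the pin grip patch of s4 along image; report shift vs s4 (px) and score
    a=load("s4")["pixels"][128:152,221:239];b=snap("side",tag)["pixels"]
    r=cv2.matchTemplate(b[115:185,205:255],a,cv2.TM_CCOEFF_NORMED);_,m,_,l=cv2.minMaxLoc(r)
    pr=proj(load("s4"),[[.6132,.092,.126],[.6132,.092,.101]])
    s=ctrl.get_state()
    print("pin shift px",l[0]+205-221,l[1]+115-128,"score",round(m,2),"full drop would be",np.round(pr[1]-pr[0],1),np.round(s["position"],4),np.round(s["ft_force"],1))
E
python3 -c "
from h import *
pin('s5')"
```

```text
pin shift px -8 -5 score 0.52 full drop would be [0.6 8.4] [0.4925 0.1068 0.0671] [-4.  -0.4  5.3]
```

```bash
cat >> h.py <<'E'
def prof(tag,new=True):
    b=snap("side",tag) if new else load(tag)
    g=cv2.cvtColor(b["pixels"],cv2.COLOR_RGB2GRAY);print(tag,"rows126..172",g[126:172,227:232].mean(1).astype(int).tolist())
E
python3 -c "
from h import *
prof('s4',0);prof('s5',0)
g=cv2.cvtColor(load('s5')['pixels'],cv2.COLOR_RGB2GRAY);print(g[130:166:3,210:250:2])"
```

```text
s4 rows126..172 [166, 166, 165, 164, 154, 118, 85, 75, 70, 59, 51, 58, 69, 61, 64, 71, 60, 65, 63, 70, 112, 139, 131, 99, 79, 78, 77, 76, 77, 88, 117, 143, 146, 147, 146, 145, 144, 144, 144, 138, 122, 104, 90, 76, 73, 72]
s5 rows126..172 [166, 166, 166, 165, 164, 162, 157, 138, 128, 118, 107, 102, 104, 111, 97, 87, 87, 78, 86, 85, 91, 122, 140, 125, 94, 79, 77, 76, 76, 87, 117, 143, 147, 147, 147, 145, 144, 145, 145, 139, 123, 105, 90, 77, 73, 72]
[[ 41  42  40  60  63  40  40  83 166 164 163 166 168 167 162 163 163 166
  170 174]
 [ 39  40  40  41  37  28  20  34  83 117 164 166 168 165 161 164 167 167
  165 164]
 [ 20  20  23  20  18  14   9  17  65  53 159 165 169 170 167 162 161 165
  165 165]
 [133  33  17  24   8   8  44  64  56  90 149 152 158 167 163 165 164 164
  164 166]
 [157 116  83  64  31   9  49  88  69  63 107 140 119 147 161 160 160 160
  162 168]
 [ 70  54  76 103  24  11  34 109  75  68  88 147 120 145 146 156 163 168
  167 167]
 [129 163 164 156 138  90 119 143 142 143 143 109 139 144 145 144 149 163
  167 163]
 [149  93  99 145 146 147 145 130  88  79  74 131 145 143 144 145 147 149
  162 168]
 [ 86 126 147 147 146 147 146 145 115  76  76  88 144 147 148 147 145 140
  105 146]
 [119  68 102 143 145 146 146 145 144 142 144 147 147 145 144 143 145 146
  118 100]
 [139  66  68  76 132 145 145 147 148 149 145 144 143 146 147 143 122  83
   74  74]
 [148  99 125  72  69 118 148 146 144 144 146 147 145 129  82  73  72  73
   73  74]]
```

Request:
carry_out(
  steps=[
    [0, 0, 0, 0.05, -0.005, 0, 0],
    [0, 0, 0, 0.1, -0.01, 0, 0],
    [0, 0, 0, 0.15, -0.02, 0, 0],
    [0, 0, 0, 0.2, -0.025, 0, 0],
    [0, 0, 0, 0.25, -0.03, 0, 0],
    [0, 0, 0, 0.25, -0.03, 0, 0],
  ],
)

```text
time: 10.6
position: [0.4952, 0.1064, 0.067]
tool_rot: [2.354, 2.08, 0.0]
ft_force: [-2.0, -0.5, 4.9]
grip_width: 0.202
grip_force: 15.0
```

```bash
python3 -c "
from h import *
prof('s6')"
```

```text
s6 rows126..172 [166, 167, 166, 165, 164, 163, 163, 163, 162, 162, 162, 163, 162, 140, 89, 72, 69, 61, 47, 54, 66, 63, 61, 70, 58, 62, 64, 68, 111, 140, 131, 104, 115, 144, 146, 145, 144, 145, 145, 139, 122, 105, 90, 76, 72, 72]
```

The pin dropped about 8.4 px, which is a full 25 mm drop. I'll release the handle and retreat upward.

Request:
carry_out(
  steps=[
    [0, 0, 0, 0, 0, 0, 0.5],
    [0, 0, 0, 0, 0, 0, 0.5],
    [0, 0, 0, 0, 0, 0, 0.5],
    [0, 0, 0, 0, 0, 3, 0.5],
    [0, 0, 0, 0, 0, 8, 0.5],
    [0, 0, 0, 0, 0, 13, 0.5],
    [0, 0, 0, 0, 0, 18, 0.5],
    [0, 0, 0, 0, 0, 18, 0.5],
    [0, 0, 0, 0, 0, 18, 0.5],
  ],
)

```text
time: 11.55
position: [0.4957, 0.1065, 0.2476]
tool_rot: [2.352, 2.079, 0.003]
ft_force: [-0.7, -0.2, -0.3]
grip_width: 0.495
grip_force: 0.0
```

```bash
python3 -c "
from h import *
prof('s7');crop('s7',130,110,200,150,4,'c7');print(ctrl.get_state()['position'],ctrl.get_state()['ft_force'])"
```

```text
s7 rows126..172 [159, 159, 158, 157, 156, 156, 156, 156, 156, 156, 156, 156, 155, 134, 84, 69, 66, 58, 45, 52, 63, 60, 58, 66, 55, 58, 61, 65, 106, 134, 125, 99, 110, 137, 139, 138, 138, 138, 138, 133, 117, 99, 86, 73, 69, 69]
[0.49469505 0.10618562 0.24606635] [-0.46179155 -0.65559671  0.05739759]
```

View pics/c7.png

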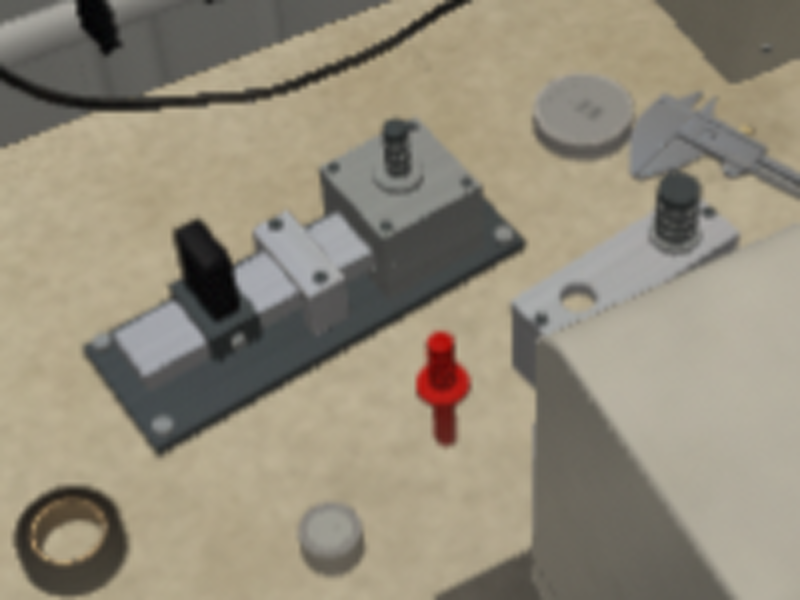

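The pin is upright with its collar flat on the clevis at c7 (398,172). The thick pin is still in the rack and the bystanders haven't moved, so I'm handing in.

```bash
python3 -c "
from bench import ctrl
print(ctrl.close_job())"
```

```text
the job is handed in; nothing more can be done
None
```

The slim pin is fully home in the clevis, collar down and locking the drawbar; the thick pin and the other things I could see in the last side view were not disturbed, and the job was handed in at about 11.6 s.

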